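# Kit the dye-bench shadow tray and lock its clamp

### The job

Kit the tray on the dye bench: put the steel disc, the spanner and the L-shaped bracket fully home, flat on the floor of the one cavity that has their outline, and push the toggle clamp's handle right over past its dead point, so that the clamp stays locked with its pad holding the disc down. The disc is too wide to grasp, so push it along the deck; leave the beakers, jars and other ware standing where they are.

Things in the scene. Friction and masses are not known exactly. Their poses are not given: they have to be found in the camera images.
- tray: fixed white kit tray, 325 x 350 mm, top deck 20 mm above the bench. Origin on the bench; x away from the robot, y to its left; reaches -170..155 mm in x, -190..160 in y. Round cavity (disc_seat), toggle clamp on the right, free deck at the near right, and along the left side two cavity blocks, one near, one far, in either order, tops level with the deck
- disc_center (a point): centre (half-way up) of the plain steel heat-spreader disc, 110 mm across and 14 mm thick, 0.38 kg, lying flat on the tray's free deck: too wide to grasp, it can be pushed along the deck
- disc_seat (a point): where disc_center is when the disc is fully home in the tray's round cavity: 114 mm across, 8 mm deep, floor 12 mm above the bench; the disc then stands 6 mm proud of the deck. Pushed along the deck it tips into the cavity and drops. Axes as the tray's; at x 55, y -35 mm in the tray's frame
- spanner_c (a point): centre (half-way up) of the steel open-ended spanner, lying flat on the bench: 130 mm long and 18 mm thick all over; shank 22 mm wide along its x, head 44 mm wide at +x, from 25 to 65 mm from this point, its jaw opening to +x; the plain end is 65 mm away at -x. 0.18 kg
- spanner_seat (a point): where spanner_c is, with its x axis the same way, when the spanner is fully home in its cavity: same outline with 2.5 mm to spare all round, 8 mm deep, floor 12 mm above the bench, so that the spanner stands 10 mm proud of the deck
- bracket_c (a point): centre (half-way up) of the long leg of the steel L-shaped bracket, lying flat on the bench: 18 mm thick, both legs 20 mm wide; the long leg is 100 mm long along x, centred on this point; the short leg leaves its +x end (from x = 30 to 50 mm) to +y, out to y = 60 mm. 0.17 kg
- bracket_seat (a point): where bracket_c is, with its x axis the same way, when the bracket is fully home in its L-shaped cavity: same outline with 2.5 mm to spare all round, 8 mm deep, floor 12 mm above the bench, so that the bracket stands 10 mm proud of the deck
- clamp_pivot (a point): hinge axis (along the tray's x) of the toggle clamp's handle, 50 mm above the bench; axes as the tray's; at x 80, y -152 mm in its frame. The clamp's bar, 14 mm wide and 66 mm long, pivoted 38 mm nearer the disc, stands up beside the handle while the clamp is open, to 120 mm above the bench
- clamp_handle (a joint): toggle clamp handle, rad: a round bar 94 mm long from the pivot, its outer 50 mm a black grip 18 mm thick. At 0 (open) it stands upright; pushed over away from the disc, to the tray's -y (right), it grows to 1.5 (stop, nearly level) while the bar swings down onto the disc. Dead point at 1.35: past it the clamp stays locked. Light: about 4 N at the grip
- clamp_pad: the rubber pad 20 mm across on the end of the clamp's bar, lightly sprung; when the clamp is locked it presses on the home disc with 2 to 3 N, 32 mm from its centre. Origin at the centre of its face
- beaker_left: a loose stainless beaker 68 mm across, 100 mm tall, with a paper band and a yellow thermometer leaning in it; a bystander, left of the tray; leave it where it is. Origin at the centre of its underside
- beaker_right: a loose stainless beaker 68 mm across, 110 mm tall, with a paper band and a yellow thermometer; a bystander, right of the tray; leave it where it is. Origin at the centre of its underside
- jar_left: a glass jar 56 mm across, 80 mm tall, red cap; a bystander, near left; leave it where it is. Origin at the centre of its underside
- bottle_left: a glass bottle 56 mm across, 130 mm tall, red cap; a bystander, far out on the left; leave it where it is. Origin at the centre of its underside
- dish_right: a small open glass dish 60 mm across the rim, 45 mm tall; a bystander, right of the tray; leave it where it is. Origin at the centre of its underside
- jar_right: an amber jar 52 mm across, 70 mm tall, white cap; a bystander, near right; leave it where it is. Origin at the centre of its underside
- stopper: a black rubber stopper 42 mm across, 30 mm tall; a bystander between the tray and the robot; leave it where it is. Origin at the centre of its underside
There are look-alikes about, which are no part of the job. Leave any yellow look-alike of the part that bears bracket_c alone.

How it is judged:
At the end, for the whole second after the job is handed in: Each part lies flat, the right way round, on the floor of its own cavity (within 6 mm sideways and 3 mm in height of its seat, 0.08 rad in yaw, 0.05 rad in tilt); the clamp handle is past 1.4 rad and its pad presses on the disc with over 1 N (horizontal distance between disc_center and disc_seat below 0.006 m and z of disc_center in the frame of disc_seat between -0.003 and 0.003 m and horizontal distance between spanner_c and spanner_seat below 0.006 m and z of spanner_c in the frame of spanner_seat between -0.003 and 0.003 m and horizontal distance between bracket_c and bracket_seat below 0.006 m and z of bracket_c in the frame of bracket_seat between -0.003 and 0.003 m and angle between each of disc_center, spanner_c, bracket_c's own z axis and vertical below 0.05 rad and angle between the x axis of spanner_c and the x axis of spanner_seat, either way round below 0.08 rad and angle between the x axis of bracket_c and the x axis of bracket_seat, either way round below 0.08 rad and value of joint clamp_handle above 1.4 rad and contact force between clamp_pad and disc above 1 N); the robot touches nothing.
It fails at once if a beaker, jar, bottle, dish or stopper is pushed more than 30 mm or knocked over (distance of any of beaker_left, beaker_right, jar_left, bottle_left, dish_right, jar_right, stopper from where it was at the start of the episode above 0.03 m or angle between any of beaker_left, beaker_right, jar_left, bottle_left, dish_right, jar_right, stopper's own z axis and vertical above 0.5 rad).
It also fails if it takes over 72 s, if anything falls off the work surface, if the arm or the gripper's body presses on something with over 40 N, if the wrist force passes 120 N, or if a joint passes its speed limit or range.

### The arm

A 6-joint arm with a two-finger parallel gripper is mounted at the origin on the work surface. World frame = base frame: x ahead of the robot, y to its left, z up, the work surface at z = 0. Lengths are in m, angles in rad, forces in N, time in s.
With the tool pointing down it reaches from about 0.325 to 0.85 m from the base axis. Payload 15.5 kg.
Tool frame: the origin (TCP) lies between the finger pads; the fingertips stand 8 mm ahead of it and the grasp point (between the pads) lies 11 mm behind it; x points along the fingers, z is the direction in which the jaws open and shut, and the axes are right-handed (so a half turn about x gives the same grasp; the last joint's range is limited). The gripper opens to 91 mm and grips with 3 to 60 N. Pads are 32 mm wide; open, the fingers measure 118 mm over their backs; the gripper's body (76 mm by 178 mm) begins 60 mm behind the grasp point.
Start: joints at [-1.411, 0.494, 1.345, -0, 1.302, -0.096], TCP at [0.158, -0.605, 0.222] pointing down, gripper open.
Joint ranges: [-2.91, 2.91], [-0.82, 2.16], [0.22, 2.67], [-1.22, 4.37], [0.12, 2.79], [-3.08, 3.08]. Speed limits (rad/s): [1.89, 1.89, 2.57, 3.01, 3.01, 3.01].

### API

Orientations are given as a unit quaternion [x, y, z, w].
In Python, from plant import status, read_camera, workorder gives the robot as it stands.
- The arm moves only by the tool apply_moves, never from a script. Its argument "increments" is one flat list of numbers, 6 for each row, row after row: the shift along the tool's x, y, z in mm, then the turn, a rotation vector about the tool's x, y, z in degrees. In form: [tx, ty, tz, rx, ry, rz, tx, ty, tz, rx, ry, rz, ...]. A call has 1 to 20 rows; each row shifts and turns the pose as measured when the row begins, along the tool's axes as they then stand; what a row does not reach is not made up. A row lasts 1/10 s, in which the tool goes at most 50 mm and 8.59 degrees, less where a joint would pass 70% of its speed; a pose out of reach is approached as far as the arm can. A call with a gripper value outside its range is refused whole. "hand" is the closure, from -1 (fully open) to 1 (shut), set as the call begins (left out, the last holds). The fingers move at their own pace and stop on an object; "newtons" is the grip in N (left out, the last holds). Time passes only in rows, so rows that do not move let the fingers close. It gives the time, the measured TCP pose, the force and the opening at its end, in the units of the state.
- status.get_state(): the state, without advancing time (a new reading comes with each control period).
- read_camera(name): name is "side" or "top"; returns a dict with "image" (480x640x3 uint8, red, green, blue), "fovy" (degrees; the focal length in pixels is half the picture's height over the tangent of half this angle, whatever the lens; pixels are square), "cx", "cy" (the principal point, pixels), "position" and "attitude" of the camera in the world. Camera axes: x right, y down, z forward; pixel columns grow to the right and rows downward; lengths in m; the calibration is good to about 2 mm. A picture is of the moment at which its call begins. There is no depth.
- workorder.job_done(): hands the job in, once; it reports no verdict.
The state is a dict: "clock": time; "joint_positions": joint angles; "qvel": joint speeds; "tau": joint torques, N m; "tcp_pos": TCP position; "tcp_rot": TCP orientation; "contact_force": force on the tool from outside, world axes, zero at the start; "torque": the same for the moment, N m; "gripper_width": finger opening in m.
Only numpy, scipy, OpenCV 4.12 (cv2) and the standard library are available. Lean on these libraries where they do the work, as an engineer would, in place of code of your own. Each camera call takes 0.05 s, during which the arm holds its last target. There are 200 camera calls.

## Working session

There is one attempt and no reset: what is moved stays moved. The work goes in short steps, Python scripts to look and compute and a tool call to move; the robot and the scene stay as the last step left them, time stands still between calls to the robot, and variables do not carry over. Pictures are saved under pics/ and viewed, about 8 in all and at most 12, crops included, and the job is handed in when it is done.

Besides the shell and the picture viewer there is one more tool, called after "Request:" as name(argument=value, ...) on one line, values as JSON. apply_moves: Moves the arm, as the interface text tells. Its arguments: {"type":"object","properties":{"increments":{"type":"array"},"hand":{"type":"number"},"newtons":{"type":"number"}},"required":["increments"]}

```bash
ls; mkdir -p pics
python3 - <<'E'
from plant import status, read_camera
import cv2,numpy as np
print(status.get_state())
for n in("top","side"):
    c=read_camera(n); cv2.imwrite(f"pics/{n}0.png",c["image"][:,:,::-1]); print({k:v for k,v in c.items() if k!="image"})
E
```

```text
pics
{'clock': 0.0, 'joint_positions': array([-1.41048247e+00,  4.94170106e-01,  1.34612877e+00,  2.11947369e-05,
        1.30248845e+00, -9.55140104e-02]), 'qvel': array([-1.28817368e-03,  5.95110050e-05,  4.62654186e-04,  6.96517985e-04,
        1.54987518e-03,  6.67900803e-04]), 'tau': array([ 3.54742726e-03, -8.78814983e+01, -3.81856942e+01,  7.11821252e-02,
        5.32008579e-02, -5.28817532e-05]), 'tcp_pos': array([ 0.15809698, -0.60429663,  0.22134719]), 'tcp_rot': array([ 0.43242799,  0.55999971, -0.43183977,  0.55939322]), 'contact_force': array([ 0.42254884,  0.32584332, -0.14980702]), 'torque': array([ 0.00337432, -0.00157721,  0.00768107]), 'gripper_width': 0.09126189344443945}
{'fovy': 43.45508302267878, 'cx': 309.556015656185, 'cy': 246.99510893869726, 'position': array([ 0.29263584, -0.01480624,  1.65673477]), 'attitude': array([-0.69480501,  0.7160757 , -0.04121984,  0.05274953])}
{'fovy': 44.25934230030096, 'cx': 323.9005108804063, 'cy': 239.28630791826697, 'position': array([ 0.32955677, -1.25924518,  1.22387821]), 'attitude': array([ 0.91243472, -0.07313517,  0.02184732, -0.40204082])}
```

View pics/top0.png

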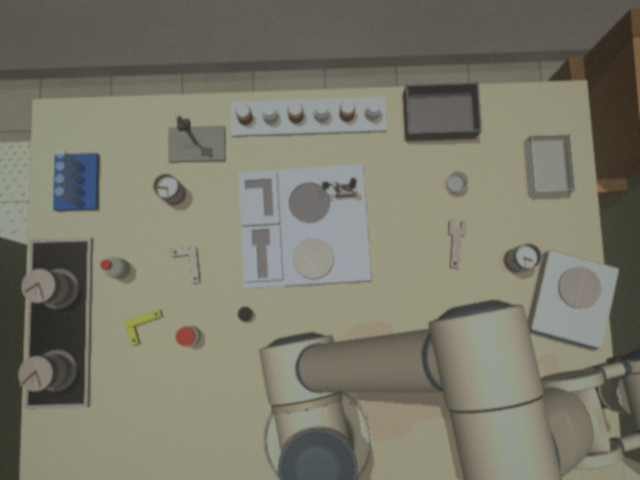

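View pics/side0.png

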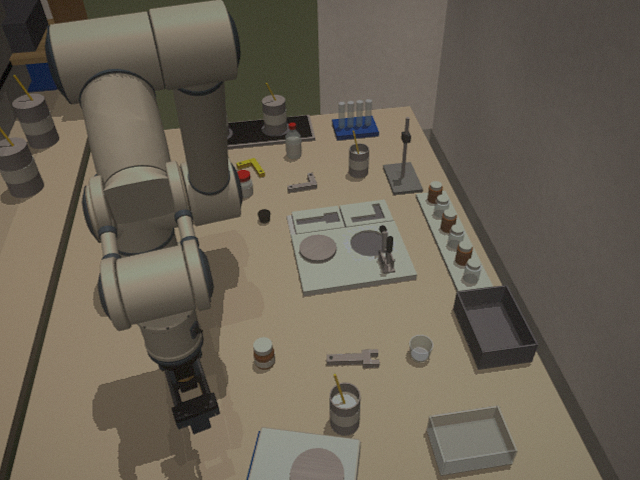

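The top view shows the tray at px (240–370, 166–287). The bracket cavity is far left and the spanner cavity near left. The free disc is at (313,257) and the round seat at (309,202).

Candidates:
- **Brackets:** the grey one at (188,262) is the one meant. The yellow one at (143,325) is the look-alike.
- **Discs:** the one on the tray deck at (313,257) is the one meant. The one on the other plate at (579,288) is not.
- **Spanner:** there is only one, at (457,245).

I'll confirm these in a crop and measure them.

```bash
cat > h.py <<'E'
import cv2,numpy as np
from scipy.spatial.transform import Rotation as R
from plant import status, read_camera
def ray(c,uv):
    f=240/np.tan(np.radians(c["fovy"]/2)); uv=np.atleast_2d(uv).astype(float)
    d=np.c_[(uv[:,0]-c["cx"])/f,(uv[:,1]-c["cy"])/f,np.ones(len(uv))]
    return R.from_quat(c["attitude"]).apply(d)
def onz(c,uv,z):
    d=ray(c,uv); p=c["position"]; return (p+d*((z-p[2])/d[:,2])[:,None])[:,:2]
def proj(c,P):
    f=240/np.tan(np.radians(c["fovy"]/2))
    q=R.from_quat(c["attitude"]).inv().apply(np.atleast_2d(P)-c["position"]); return q[:,:2]/q[:,2:]*f+[c["cx"],c["cy"]]
def pose():
    s=status.get_state(); return np.array(s["tcp_pos"]),R.from_quat(s["tcp_rot"]),s
E
python3 - <<'E'
from h import *
c=read_camera("top"); im=c["image"]; np.save("top0.npy",im)
hsv=cv2.cvtColor(im,cv2.COLOR_RGB2HSV)
for n,(u,v) in dict(bench=(210,230),tray=(345,230),disc=(313,258),seat=(309,203),spn=(457,258),brk=(194,268),cavs=(262,260),cavb=(270,195),near_tray=(380,230)).items(): print(n,im[v,u],hsv[v,u])
cr=im[160:300,165:485]; cv2.imwrite("pics/crop1.png",cv2.resize(cr[:, :,::-1],None,fx=2.5,fy=2.5,interpolation=cv2.INTER_CUBIC))
E
```

```text
bench [153 153 130] [ 30  38 153]
tray [154 159 162] [101  13 162]
disc [153 150 142] [ 22  18 153]
seat [110 107 104] [ 15  14 110]
spn [144 138 126] [ 20  32 144]
brk [153 148 138] [ 20  25 153]
cavs [112 109 108] [  8   9 112]
cavb [112 109 109] [  0   7 112]
near_tray [153 150 128] [ 26  42 153]
```

View pics/crop1.png

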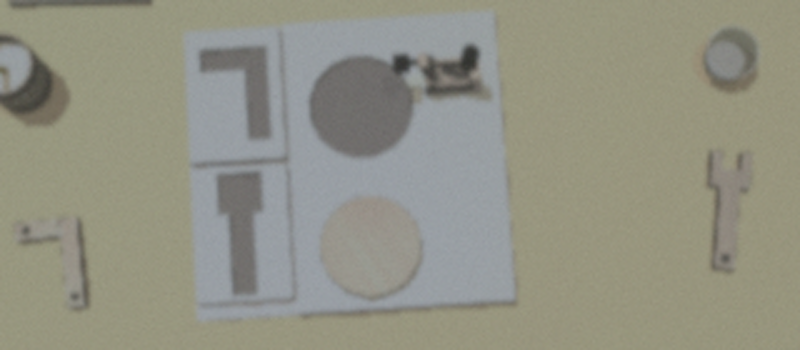

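The crop confirms them: the grey bracket has short leg and long leg oriented like its cavity, the spanner jaw is at the far end, and the disc lies on the tray deck. Next I'll measure.

```bash
cat > meas.py <<'E'
from h import *
def grab(n="top",k=3):
    cs=[read_camera(n) for _ in range(k)]; c=cs[0]
    c["f"]=np.mean([x["image"] for x in cs],0).astype(np.float32); return c
S=6
def region(c,box,fn):
    "mask of fn(img)>0 in box, upsampled; largest contour, full-image px"
    u0,v0,u1,v1=box
    a=cv2.GaussianBlur(c["f"],(0,0),0.7)[v0:v1,u0:u1]
    a=cv2.resize(a,None,fx=S,fy=S,interpolation=cv2.INTER_CUBIC)
    m=(fn(a)>0).astype(np.uint8); m=cv2.morphologyEx(m,cv2.MORPH_OPEN,np.ones((7,7))); m=cv2.morphologyEx(m,cv2.MORPH_CLOSE,np.ones((9,9)))
    k,_=cv2.findContours(m,cv2.RETR_EXTERNAL,cv2.CHAIN_APPROX_NONE); k=max(k,key=cv2.contourArea)[:,0]
    return (k+.5)/S-.5+[u0,v0]
RB=lambda a:a[...,0]-a[...,2]
def rect(p):
    r=cv2.minAreaRect((p*1000).astype(np.float32)); b=cv2.boxPoints(r)/1000; return np.array(r[0])/1000,r[1],r[2],b
E
python3 - <<'E'
from meas import *
c=grab(); np.set_printoptions(precision=4,suppress=True)
tr=onz(c,region(c,(225,155,385,300),lambda a:4-RB(a)),.02)
print("tray",rect(tr))
def show(n,box,fn,z):
    k=region(c,box,fn); p=onz(c,k,z); r=rect(p); area=cv2.contourArea((p*1000).astype(np.float32))
    M=cv2.moments((p*1000).astype(np.float32)); print(n,"rect c",r[0],"dim",np.round(r[1],1),"ang",round(r[2],2),"cent",M["m10"]/M["m00"]/1e3,M["m01"]/M["m00"]/1e3,"area",area, "circ",np.array(cv2.minEnclosingCircle((p*1000).astype(np.float32))[0]),"\n",r[3].tolist()); np.save(n+".npy",p); return p
g=lambda a:a.mean(-1)
show("disc",(290,232,336,282),lambda a:RB(a)-2,.034)
show("seat",(284,178,334,226),lambda a:132-g(a),.02)
show("cavs",(248,226,276,280),lambda a:132-g(a),.02)
show("cavb",(243,176,276,218),lambda a:132-g(a),.02)
show("spn",(440,212,475,274),lambda a:18-RB(a),.018)
show("brk",(165,240,206,288),lambda a:17-RB(a),.018)
E
```

```text
tray (array([0.5731, 0.0236]), (325.6123352050781, 347.5849609375), 1.8596179485321045, array([[ 0.4047,  0.192 ],
       [ 0.416 , -0.1554],
       [ 0.7415, -0.1448],
       [ 0.7302,  0.2026]], dtype=float32))
disc rect c [ 0.4785 -0.001 ] dim [111.1 108.4] ang 47.67 cent 0.4786015655756669 -0.00021317732339802266 area 9437.877517351175 circ [478.0822   0.2162] 
 [[0.40104609727859497, -0.005507930647581816], [0.48118892312049866, -0.07852105796337128], [0.5559775233268738, 0.0035706290509551764], [0.47583475708961487, 0.07658375799655914]]
seat rect c [0.6391 0.0013] dim [125.6 116.8] ang 88.61 cent 0.6404326658734003 0.0032119343257153306 area 11017.811045544055 circ [645.0287  -4.3364] 
 [[0.5791895389556885, -0.06003165990114212], [0.695955753326416, -0.06286364793777466], [0.6990014314651489, 0.06271348148584366], [0.5822351574897766, 0.0655454695224762]]
cavs rect c [0.5005 0.1422] dim [135.5  48.7] ang 1.35 cent 0.5100746188968518 0.14212752553911678 area 4498.465173527133 circ [501.3813 140.9375] 
 [[0.4322222173213959, 0.16498224437236786], [0.43337103724479675, 0.1162594
[... 362 characters left out ...]
910074234], [0.7080739736557007, 0.18596093356609344]]
spn rect c [ 0.5078 -0.3911] dim [ 44.5 129.1] ang 83.48 cent 0.5132544908539342 -0.39059972201316406 area 3185.794889244251 circ [ 509.0958 -390.2868] 
 [[0.44109392166137695, -0.4058384299278259], [0.5693760514259338, -0.420494943857193], [0.5744220614433289, -0.3763290345668793], [0.44613996148109436, -0.3616725504398346]]
brk rect c [0.4712 0.3518] dim [101.8  72.6] ang 5.1 cent 0.4842636372282288 0.33950584919489785 area 3104.478745060973 circ [470.7781 351.0454] 
 [[0.4173271358013153, 0.383439302444458], [0.42378222942352295, 0.31115126609802246], [0.5251583456993103, 0.3202037513256073], [0.5187032222747803, 0.39249178767204285]]
```

```bash
cat > go.py <<'E'
import sys; from h import *
# go.py x y z yaw(deg of tool z-axis from world +y)  -> remaining increments in tool axes
np.set_printoptions(precision=2,suppress=True)
p,r,s=pose(); m=r.as_matrix(); print("clock",s["clock"],"tcp",p*1e3,"F",s["contact_force"],"w",s["gripper_width"]*1e3)
print("tool axes (cols)\n",m)
if len(sys.argv)>4:
    x,y,z,a=map(float,sys.argv[1:5]); a=np.radians(a); best=None
    for sg in(1,-1):
        X=np.array([0,0,-1.]); Z=sg*np.array([-np.sin(a),np.cos(a),0]); T=np.stack([X,np.cross(Z,X),Z],1)
        rv=np.degrees((r.inv()*R.from_matrix(T)).as_rotvec())
        if best is None or np.linalg.norm(rv)<np.linalg.norm(best): best=rv
    print("shift mm",m.T@(np.array([x,y,z])-p*1e3),"rot deg",best)
E
python3 go.py 510 -391 120 -6.5
python3 - <<'E'
from meas import *
c=read_camera("top"); 
for n,uv,z in [("beaker_r",(523,258),.11),("dish",(457,183),.04),("beaker_l",(170,190),.1),("bottle",(115,267),.13),("jar_l",(188,337),.08),("stopper",(245,314),.03)]: print(n,onz(c,[uv],z))
s=np.load("seat.npy"); # circle fit excluding clamp side
q=s[(s[:,1]>-.02)|(s[:,0]<.62)]
A=np.c_[2*q,np.ones(len(q))]; k=np.linalg.lstsq(A,(q**2).sum(1),rcond=None)[0]; print("seat fit",k[:2],np.sqrt(k[2]+k[0]**2+k[1]**2))
E
```

```text
clock 0.3 tcp [ 158.12 -604.56  221.7 ] F [0.35 0.33 0.74] w 91.18224879466769
tool axes (cols)
 [[-0.    0.97  0.25]
 [ 0.    0.25 -0.97]
 [-1.    0.   -0.  ]]
shift mm [ 101.76  394.46 -117.52] rot deg [21.16 -0.02  0.  ]
beaker_r [[ 0.45423394 -0.53975411]]
dish [[ 0.6731886  -0.39980297]]
beaker_l [[0.66538771 0.37332931]]
bottle [[0.46121322 0.5069365 ]]
jar_l [[0.27792414 0.33061205]]
stopper [[0.33428587 0.18753237]]
seat fit [0.63765958 0.00696824] 0.05705952279334286
```

Request:
apply_moves(increments=[0,0,0,7,0,0,0,0,0,7,0,0,0,0,0,7,0,0,0,32,-25,0,0,0,0,32,-25,0,0,0,0,32,-25,0,0,0,0,32,-25,0,0,0,0,32,-25,0,0,0,0,32,-25,0,0,0,0,32,-25,0,0,0,0,32,-25,0,0,0,0,32,-25,0,0,0,0,32,-25,0,0,0,0,0,0,0,0,0], hand=-1, newtons=40)

```text
clock: 1.75
tcp_pos: [0.5196, -0.3897, 0.2212]
tcp_rot: [-0.532, -0.466, 0.532, -0.467]
contact_force: [-1.4, -1.3, 0.2]
gripper_width: 0.0912
```

```bash
python3 go.py 511 -391 18 -6.5
```

```text
clock 1.75 tcp [ 519.63 -389.66  221.25] F [-1.44 -1.27  0.19] w 91.16044041216632
tool axes (cols)
 [[ 0.    0.99 -0.13]
 [-0.   -0.13 -0.99]
 [-1.    0.    0.  ]]
shift mm [203.24  -8.58   2.26] rot deg [-0.98  0.05 -0.05]
```

Request:
apply_moves(increments=[25,-8,2,-1,0,0,35,0,0,0,0,0,35,0,0,0,0,0,35,0,0,0,0,0,30,0,0,0,0,0,20,0,0,0,0,0,10,0,0,0,0,0,0,0,0,0,0,0])

```text
clock: 2.55
tcp_pos: [0.5126, -0.3921, 0.0259]
tcp_rot: [-0.527, -0.47, 0.527, -0.474]
contact_force: [-0.4, 0.4, 0.4]
gripper_width: 0.0911
```

```bash
python3 go.py 511 -391 18.5 -6.5
```

```text
clock 2.55 tcp [ 512.64 -392.07   25.94] F [-0.4   0.42  0.41] w 91.07095063780608
tool axes (cols)
 [[ 0.    0.99 -0.11]
 [-0.   -0.11 -0.99]
 [-1.    0.    0.  ]]
shift mm [ 7.43 -1.78 -0.91] rot deg [ 0.21  0.22 -0.22]
```

Request:
apply_moves(increments=[7,-2,-1,0,0,0,0,0,0,0,0,0])

```text
clock: 2.75
tcp_pos: [0.5112, -0.3916, 0.0201]
tcp_rot: [-0.527, -0.469, 0.527, -0.474]
contact_force: [-0.6, -0.7, 0.4]
gripper_width: 0.0911
```

Request:
apply_moves(increments=[0,0,0,0,0,0,0,0,0,0,0,0,0,0,0,0,0,0,0,0,0,0,0,0,0,0,0,0,0,0,0,0,0,0,0,0], hand=1, newtons=40)

```text
clock: 3.35
tcp_pos: [0.5126, -0.3929, 0.0232]
tcp_rot: [0.527, 0.467, -0.527, 0.476]
contact_force: [-1.3, 0.3, -0.7]
gripper_width: 0.046
```

```bash
python3 go.py 511 -391 18.5 -6.5
```

```text
clock 3.35 tcp [ 512.56 -392.85   23.17] F [-1.27  0.32 -0.72] w 46.0406753942835
tool axes (cols)
 [[ 0.01  0.99 -0.11]
 [-0.01 -0.11 -0.99]
 [-1.    0.01  0.01]]
shift mm [ 4.64 -1.8  -1.71] rot deg [ 0.21  0.46 -0.54]
```

Request:
apply_moves(increments=[4,-1,-1,0,0,0,1.5,0,0,0,0,0,1,0,0,0,0,0,0.5,0,0,0,0,0])

```text
clock: 3.75
tcp_pos: [0.5118, -0.3919, 0.0162]
tcp_rot: [0.527, 0.467, -0.527, 0.476]
contact_force: [-4.5, 4.0, 23.5]
gripper_width: 0.0218
```

```bash
python3 go.py 511 -391 18.5 -6.5
```

```text
clock 3.75 tcp [ 511.78 -391.86   16.19] F [-4.48  4.02 23.55] w 21.8143923893866
tool axes (cols)
 [[ 0.01  0.99 -0.11]
 [-0.01 -0.11 -0.99]
 [-1.    0.01  0.01]]
shift mm [-2.32 -0.84 -0.75] rot deg [ 0.2   0.48 -0.57]
```

Request:
apply_moves(increments=[-8,0,0,0,0,0,-15,0,0,0,0,0,-25,0,0,0,0,0,-25,0,0,0,0,0,-20,0,0,0,0,0,-10,0,0,0,0,0,0,0,0,0,0,0])

```text
clock: 4.45
tcp_pos: [0.5105, -0.3904, 0.1262]
tcp_rot: [0.527, 0.467, -0.527, 0.476]
contact_force: [-0.0, 0.5, -2.7]
gripper_width: 0.022
```

```bash
python3 go.py 503.5 142.3 100 1.6
```

```text
clock 4.45 tcp [ 510.45 -390.43  126.19] F [-0.    0.54 -2.68] w 22.042307881962795
tool axes (cols)
 [[ 0.01  0.99 -0.11]
 [-0.01 -0.11 -0.99]
 [-1.    0.01  0.01]]
shift mm [  21.34  -65.53 -528.94] rot deg [-7.89  0.5  -0.5 ]
```

Request:
apply_moves(increments=[0,0,0,-4,0.25,-0.25,0,0,0,-4,0.25,-0.25,0,0,-20,0,0,0,0,0.5,-40,0,0,0,0,0.5,-40,0,0,0,0,0.5,-40,0,0,0,0,0.5,-40,0,0,0,0,0.5,-40,0,0,0,0,0.5,-40,0,0,0,0,0.5,-40,0,0,0,0,0.5,-40,0,0,0,0,0.5,-40,0,0,0,0,0.5,-40,0,0,0,0,0.5,-40,0,0,0,0,1,-35,0,0,0,0,1,-25,0,0,0,0,1,-10,0,0,0,0,0,0,0,0,0])

```text
clock: 6.25
tcp_pos: [0.4927, 0.16, 0.115]
tcp_rot: [0.489, 0.513, -0.494, 0.504]
contact_force: [-0.3, -0.7, -1.3]
gripper_width: 0.0217
```

```bash
python3 go.py 503.5 142.3 60 1.6
```

```text
clock 6.25 tcp [492.65 160.03 114.99] F [-0.26 -0.69 -1.32] w 21.732376284371064
tool axes (cols)
 [[-0.01  1.    0.03]
 [ 0.    0.03 -1.  ]
 [-1.   -0.01 -0.  ]]
shift mm [54.76 11.06 18.29] rot deg [ 0.3  -0.22  0.85]
```

Request:
apply_moves(increments=[15,4,6,0.1,0,0.4,20,4,6,0.1,0,0.4,15,3,6,0,0,0,5,0,0,0,0,0,0,0,0,0,0,0])

```text
clock: 6.75
tcp_pos: [0.5039, 0.1372, 0.0573]
tcp_rot: [0.493, 0.508, -0.493, 0.506]
contact_force: [0.1, -0.5, -0.6]
gripper_width: 0.0218
```

```bash
python3 go.py 503.5 142.3 31 1.6
python3 - <<'E'
from h import *
a=read_camera("top")["image"][155:295,190:350]; b=read_camera("side")["image"][180:300,230:420]
a=cv2.resize(a,None,fx=2.5,fy=2.5,interpolation=cv2.INTER_CUBIC);b=cv2.resize(b,(392,248),interpolation=cv2.INTER_CUBIC)
o=np.zeros((350,792,3),np.uint8);o[:350,:400]=a;o[:248,400:]=b; cv2.imwrite("pics/hov1.png",o[:,:,::-1])
E
```

```text
clock 6.75 tcp [503.94 137.18  57.29] F [ 0.08 -0.54 -0.56] w 21.778119057028405
tool axes (cols)
 [[-0.    1.    0.03]
 [ 0.    0.03 -1.  ]
 [-1.   -0.   -0.  ]]
shift mm [26.3  -0.26 -5.05] rot deg [-0.04 -0.16  0.09]
```

View pics/hov1.png

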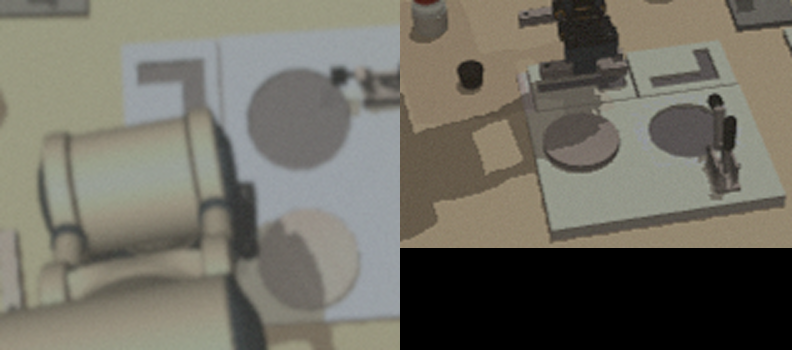

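Request:
apply_moves(increments=[4,0,-4,0,0,0,4,0,-1,0,0,0,3,0,0,0,0,0,0,0,0,0,0,0])

```text
clock: 7.25
tcp_pos: [0.505, 0.1437, 0.048]
tcp_rot: [0.494, 0.507, -0.491, 0.507]
contact_force: [-0.1, -0.7, -1.0]
gripper_width: 0.022
```

```bash
python3 go.py 503.5 142.3 31 1.6
```

```text
clock 7.25 tcp [504.97 143.75  47.97] F [-0.12 -0.71 -0.96] w 22.028421520614682
tool axes (cols)
 [[ 0.    1.    0.03]
 [ 0.    0.03 -1.  ]
 [-1.    0.   -0.  ]]
shift mm [16.96 -1.55  1.46] rot deg [ 0.03 -0.2  -0.15]
```

Request:
apply_moves(increments=[4,-1.5,1.5,0,0,0,3,0,0,0,0,0,2,0,0,0,0,0,0,0,0,0,0,0])

```text
clock: 7.65
tcp_pos: [0.5033, 0.1422, 0.0382]
tcp_rot: [0.494, 0.507, -0.491, 0.507]
contact_force: [0.9, 0.5, -0.8]
gripper_width: 0.0215
```

```bash
python3 go.py 503.5 142.3 31 1.6
```

```text
clock 7.65 tcp [503.31 142.21  38.21] F [ 0.92  0.5  -0.82] w 21.503933191370386
tool axes (cols)
 [[ 0.    1.    0.03]
 [ 0.    0.03 -1.  ]
 [-1.    0.   -0.  ]]
shift mm [ 7.21  0.18 -0.06] rot deg [ 0.05 -0.2  -0.14]
```

Request:
apply_moves(increments=[3,0,0,0,0,0,2,0,0,0,0,0,1,0,0,0,0,0,0,0,0,0,0,0])

```text
clock: 8.05
tcp_pos: [0.5034, 0.1417, 0.0319]
tcp_rot: [0.494, 0.507, -0.491, 0.507]
contact_force: [-0.3, -1.0, -1.3]
gripper_width: 0.0217
```

```bash
python3 go.py 503.5 142.3 29.5 1.6
```

```text
clock 8.05 tcp [503.39 141.66  31.94] F [-0.28 -1.04 -1.28] w 21.660086261764363
tool axes (cols)
 [[ 0.    1.    0.03]
 [ 0.    0.03 -1.  ]
 [-1.    0.   -0.  ]]
shift mm [ 2.44  0.13 -0.63] rot deg [ 0.07 -0.15 -0.15]
```

In the cavity with no contact force. I'll lower it a little more, release it, rise, and move off for the disc push.

Request:
apply_moves(increments=[2,0,0,0,0,0,0,0,0,0,0,0])

```text
clock: 8.25
tcp_pos: [0.5034, 0.1417, 0.0298]
tcp_rot: [0.494, 0.507, -0.491, 0.507]
contact_force: [0.3, -0.9, -2.3]
gripper_width: 0.0215
```

Request:
apply_moves(increments=[-0.5,0,0,0,0,0,0,0,0,0,0,0,-2,0,0,0,0,0,-10,0,0,0,0,0,-20,0,0,0,0,0,-20,0,0,0,0,0,-10,0,0,0,0,0,0,0,0,0,0,0], hand=-0.32)

```text
clock: 9.05
tcp_pos: [0.5038, 0.142, 0.0971]
tcp_rot: [0.495, 0.507, -0.491, 0.507]
contact_force: [-0.1, -0.3, 0.1]
gripper_width: 0.0599
```

```bash
python3 go.py 395 -3 100 2
```

```text
clock 9.05 tcp [503.79 142.01  97.11] F [-0.07 -0.3   0.13] w 59.88974586698115
tool axes (cols)
 [[ 0.    1.    0.03]
 [ 0.    0.03 -1.  ]
 [-1.    0.   -0.  ]]
shift mm [  -3.88 -112.92  141.8 ] rot deg [-0.35 -0.2  -0.25]
```

Request:
apply_moves(increments=[0,-20,25,0,0,0,0,-20,25,0,0,0,0,-20,25,0,0,0,0,-20,25,0,0,0,0,-20,25,0,0,0,0,-12,17,0,0,0,0,0,0,0,0,0])

```text
clock: 9.75
tcp_pos: [0.3916, -0.0067, 0.0938]
tcp_rot: [0.495, 0.508, -0.49, 0.508]
contact_force: [0.5, 0.2, -0.1]
gripper_width: 0.0604
```

```bash
python3 go.py 395 -4 32 2.4
python3 - <<'E'
from meas import *
c=grab()
k=region(c,(248,226,276,280),lambda a:RB(a)-2)
p=onz(c,k,.03); print(rect(p),np.degrees(0))
i=c["image"][170:290,235:335]; cv2.imwrite("pics/sp.png",cv2.resize(i[:,:,::-1],None,fx=4,fy=4,interpolation=cv2.INTER_CUBIC))
E
```

```text
clock 9.75 tcp [391.56  -6.68  93.82] F [ 0.47  0.17 -0.07] w 60.36109642498837
tool axes (cols)
 [[ 0.    1.    0.03]
 [ 0.    0.03 -1.  ]
 [-1.    0.   -0.  ]]
shift mm [61.85  3.23 -2.29] rot deg [-0.62 -0.26 -0.28]
(array([0.49948608, 0.14203638]), (130.232177734375, 44.9881477355957), 1.259768009185791, array([[0.4338912 , 0.16309342],
       [0.4348803 , 0.11811614],
       [0.56508094, 0.12097934],
       [0.5640919 , 0.1659566 ]], dtype=float32)) 0.0
```

View pics/sp.png

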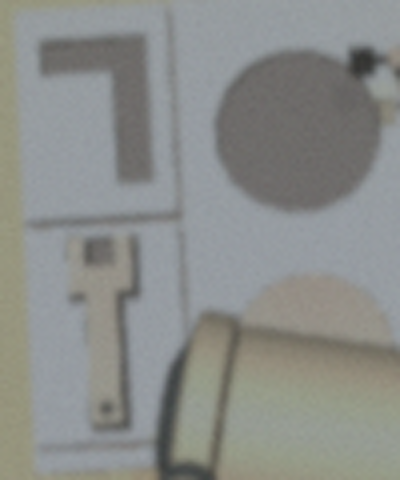

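Spanner centre is 1 mm from its seat and it looks flat. Now the disc push.

Request:
apply_moves(increments=[20,1,-1,-0.3,0,0,20,1,-1,-0.3,0,0,14,1,0,0,0,0,5,0,0,0,0,0,0,0,0,0,0,0])

```text
clock: 10.4
tcp_pos: [0.4015, 0.0001, 0.033]
tcp_rot: [0.492, 0.51, -0.484, 0.514]
contact_force: [0.5, 0.3, -0.4]
gripper_width: 0.0601
```

```bash
python3 go.py 550 3.2 32 2.4
```

```text
clock 10.4 tcp [401.46   0.07  33.01] F [ 0.54  0.27 -0.41] w 60.13649355921794
tool axes (cols)
 [[ 0.01  1.    0.05]
 [ 0.    0.05 -1.  ]
 [-1.    0.01 -0.  ]]
shift mm [  2.66 148.5    4.01] rot deg [ 0.35 -0.21 -0.64]
```

Request:
apply_moves(increments=[1,0,4,0,0,-0.6,0,6,0,0,0,0,0,10,0,0,0,0,0,12,0,0,0,0,0,12,0,0,0,0,0,12,0,0,0,0,0,12,0,0,0,0,0,12,0,0,0,0,0,12,0,0,0,0,0,12,0,0,0,0,0,12,0,0,0,0,0,12,0,0,0,0,0,12,0,0,0,0])

```text
clock: 11.7
tcp_pos: [0.548, 0.0033, 0.0373]
tcp_rot: [0.489, 0.512, -0.487, 0.511]
contact_force: [-2.5, -0.5, 0.3]
gripper_width: 0.06
```

```bash
python3 go.py 575.7 4.2 32 2.4
```

```text
clock 11.7 tcp [548.     3.34  37.33] F [-2.52 -0.54  0.28] w 59.9702398207687
tool axes (cols)
 [[ 0.    1.    0.05]
 [ 0.    0.05 -1.  ]
 [-1.    0.   -0.  ]]
shift mm [ 5.35 27.7   0.47] rot deg [ 0.31 -0.19 -0.03]
```

Request:
apply_moves(increments=[4,3,0,0,0,0,2,5,0,0,0,0,1,7,0,0,0,0,0.5,7,0,0,0,0,0.5,5,0,0,0,0])

```text
clock: 12.2
tcp_pos: [0.5743, 0.005, 0.0295]
tcp_rot: [0.488, 0.514, -0.488, 0.51]
contact_force: [-3.5, -2.8, -1.6]
gripper_width: 0.0605
```

```bash
python3 go.py 575.7 4.2 32 2.4
python3 - <<'E'
from h import *
b=read_camera("side")["image"][200:290,280:420]; cv2.imwrite("pics/dp.png",cv2.resize(b[:,:,::-1],None,fx=4,fy=4,interpolation=cv2.INTER_CUBIC))
E
```

```text
clock 12.2 tcp [574.35   5.    29.51] F [-3.54 -2.77 -1.58] w 60.4912483924019
tool axes (cols)
 [[-0.    1.    0.05]
 [ 0.    0.05 -1.  ]
 [-1.   -0.   -0.  ]]
shift mm [-2.5   1.31  0.86] rot deg [ 0.32 -0.21  0.23]
```

View pics/dp.png

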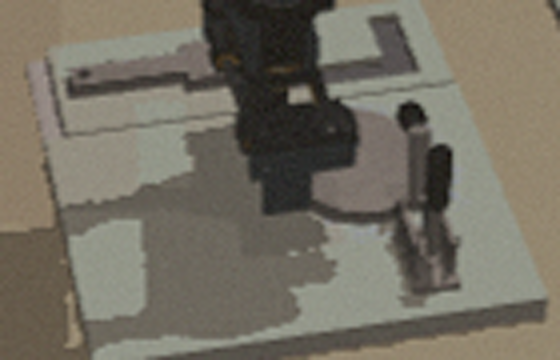

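Request:
apply_moves(increments=[0,3,0,0,0,0,0,2,0,0,0,0,0,2,0,0,0,0])

```text
clock: 12.55
tcp_pos: [0.5764, 0.0044, 0.0283]
tcp_rot: [0.485, 0.516, -0.491, 0.507]
contact_force: [-13.4, -0.1, 21.0]
gripper_width: 0.06
```

```bash
python3 go.py 575.7 4.2 32 2.4
```

```text
clock 12.55 tcp [576.36   4.44  28.28] F [-13.38  -0.07  21.  ] w 59.98253427241664
tool axes (cols)
 [[-0.01  1.    0.05]
 [ 0.    0.05 -1.  ]
 [-1.   -0.01 -0.  ]]
shift mm [-3.71 -0.73  0.19] rot deg [ 0.32 -0.18  0.83]
```

Request:
apply_moves(increments=[-4,-4,0,0,0,-0.4,-10,-8,0,0,0,-0.4,-25,0,0,0,0,0,-35,0,0,0,0,0,-40,0,0,0,0,0,-30,0,0,0,0,0,0,0,0,0,0,0], hand=1)

```text
clock: 13.25
tcp_pos: [0.5663, 0.0037, 0.1808]
tcp_rot: [0.482, 0.519, -0.494, 0.504]
contact_force: [1.5, 0.2, -0.5]
gripper_width: 0.007
```

```bash
python3 go.py 666.5 -82.5 170 1.9
python3 - <<'E'
from meas import *
c=grab()
print("handle",onz(c,[(353,183)],.14),"pad",onz(c,[(324.5,187.5)],.11))
i=c["image"][160:290,280:380]; cv2.imwrite("pics/d2.png",cv2.resize(i[:,:,::-1],None,fx=4,fy=4,interpolation=cv2.INTER_CUBIC))
E
```

```text
clock 13.25 tcp [566.3    3.66 180.83] F [ 1.47  0.23 -0.48] w 7.003364020579181
tool axes (cols)
 [[-0.03  1.    0.05]
 [ 0.    0.05 -1.  ]
 [-1.   -0.03 -0.  ]]
shift mm [ 7.88 96.29 90.81] rot deg [ 0.8  -0.18  1.59]
handle [[ 0.65854596 -0.10958101]] pad [[ 0.65619754 -0.03630984]]
```

View pics/d2.png

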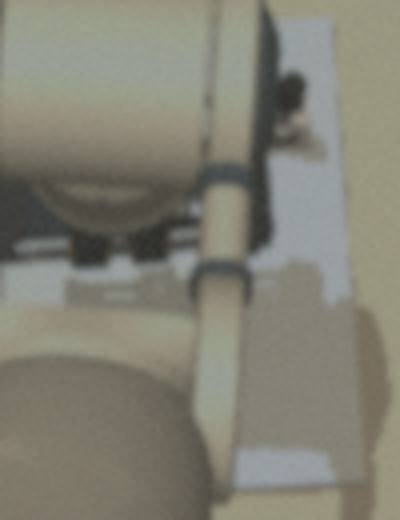

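Request:
apply_moves(increments=[0,20,15,0.4,0,0.8,0,25,25,0.4,0,0.8,0,25,25,0,0,0,0,16,18,0,0,0,0,8,7,0,0,0,0,0,0,0,0,0])

```text
clock: 14.0
tcp_pos: [0.6588, -0.0839, 0.1648]
tcp_rot: [0.488, 0.515, -0.495, 0.502]
contact_force: [-0.6, -0.1, -0.1]
gripper_width: 0.0004
```

```bash
python3 go.py 665 -82 135 1.9
python3 - <<'E'
from meas import *
c=grab("side")
i=c["image"][170:290,320:440]; cv2.imwrite("pics/cl.png",cv2.resize(i[:,:,::-1],None,fx=5,fy=5,interpolation=cv2.INTER_CUBIC))
E
```

```text
clock 14.0 tcp [658.77 -83.87 164.78] F [-0.59 -0.09 -0.14] w 0.39788054314772386
tool axes (cols)
 [[-0.02  1.    0.03]
 [ 0.01  0.03 -1.  ]
 [-1.   -0.02 -0.01]]
shift mm [29.66  6.88 -1.44] rot deg [ 0.03 -0.42  1.14]
```

View pics/cl.png

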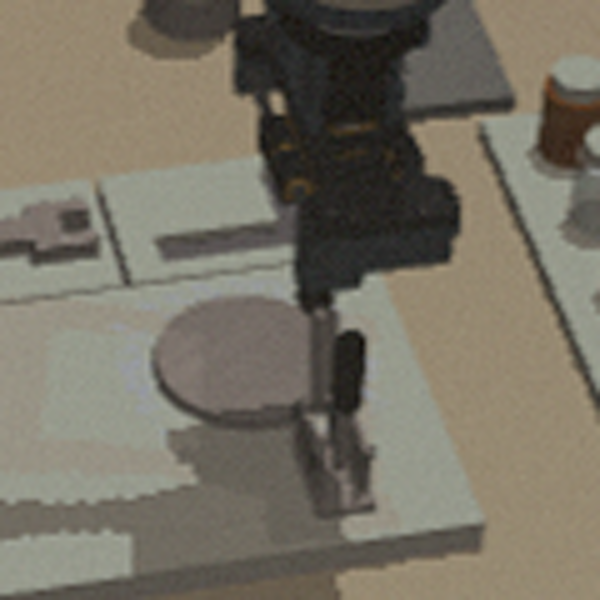

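Request:
apply_moves(increments=[8,5,-1,0,0,0.6,10,3,0,0,0,0.6,7,0,0,0,0,0,3,0,0,0,0,0])

```text
clock: 14.55
tcp_pos: [0.6645, -0.0776, 0.1366]
tcp_rot: [0.493, 0.51, -0.488, 0.508]
contact_force: [-0.5, -0.5, -0.5]
gripper_width: 0.0006
```

```bash
python3 go.py 666 -82 135 1.9
```

```text
clock 14.55 tcp [664.5  -77.61 136.59] F [-0.49 -0.53 -0.51] w 0.6043282943501875
tool axes (cols)
 [[ 0.    1.    0.04]
 [ 0.01  0.04 -1.  ]
 [-1.    0.   -0.01]]
shift mm [1.56 1.33 4.45] rot deg [ 0.25 -0.45 -0.19]
```

Request:
apply_moves(increments=[2,1,9,0,0,0,2,0,10,0,0,0,2,0,10,0,0,0,2,0,10,0,0,0,5,0,9,0,0,0,5,0,9,0,0,0,5,0,9,0,0,0])

```text
clock: 15.25
tcp_pos: [0.6685, -0.1489, 0.1121]
tcp_rot: [0.493, 0.51, -0.488, 0.509]
contact_force: [0.7, -0.3, 0.6]
gripper_width: 0.0004
```

```bash
python3 go.py 667 -144.5 118 1.9
```

```text
clock 15.25 tcp [ 668.52 -148.92  112.13] F [ 0.67 -0.26  0.57] w 0.42243329256147316
tool axes (cols)
 [[ 0.    1.    0.04]
 [ 0.01  0.04 -1.  ]
 [-1.    0.   -0.01]]
shift mm [-5.85 -1.32 -4.52] rot deg [ 0.27 -0.42 -0.25]
```

Request:
apply_moves(increments=[6,0,5,0,0,0,6,0,5,0,0,0,6,0,4,0,0,0,6,0,3,0,0,0,6,0,1,0,0,0,5,0,0,0,0,0,3,0,0,0,0,0])

```text
clock: 15.95
tcp_pos: [0.6693, -0.1692, 0.0703]
tcp_rot: [0.493, 0.51, -0.488, 0.508]
contact_force: [-10.4, 1.4, 40.1]
gripper_width: 0.0006
```

```bash
python3 go.py 667 -171 70 1.9
```

```text
clock 15.95 tcp [ 669.31 -169.22   70.28] F [-10.38   1.42  40.14] w 0.6120561364356889
tool axes (cols)
 [[ 0.    1.    0.04]
 [ 0.01  0.04 -1.  ]
 [-1.    0.   -0.01]]
shift mm [ 0.26 -2.38  1.69] rot deg [ 0.23 -0.41 -0.23]
```

Request:
apply_moves(increments=[-10,0,0,0,0,0,-30,0,0,0,0,0,-40,0,0,0,0,0,-40,-10,0,0,0,0,-15,-20,-30,0,0,0,0,-20,-40,0,0,0,0,-20,-40,0,0,0,0,-20,-40,0,0,0,0,-20,-40,0,0,0,0,-20,-40,0,0,0,0,-20,-40,0,0,0,0,-15,-40,0,0,0,0,-10,-40,0,0,0,0,0,-40,-1,0,0,0,0,-40,-2,0,0,0,0,-30,0,0,0,0,0,-20,0,0,0,0,0,0,0,0,0], hand=-1)

```text
clock: 17.75
tcp_pos: [0.4628, 0.3236, 0.216]
tcp_rot: [0.481, 0.522, -0.47, 0.524]
contact_force: [-0.3, 0.5, 0.0]
gripper_width: 0.0909
```

```bash
python3 go.py 481.4 327.6 19.5 5.1
python3 - <<'E'
from meas import *
c=grab()
def m(box,fn,z):
    p=onz(c,region(c,box,fn),z); r=rect(p); print(r[0],r[1],r[2]); return p
p=m((284,178,336,226),lambda a:RB(a)-2,.026); q=p[p[:,0]<.655]
A=np.c_[2*q,np.ones(len(q))]; k=np.linalg.lstsq(A,(q**2).sum(1),rcond=None)[0]; print("disc fit",k[:2],np.sqrt(k[2]+k[0]**2+k[1]**2))
s=grab("side",1)
a=c["image"][160:290,170:390]; b=s["image"][170:290,270:450]
o=np.vstack([cv2.resize(a,(550,325),interpolation=cv2.INTER_CUBIC),cv2.resize(b,(550,275)[:2],interpolation=cv2.INTER_CUBIC)]); cv2.imwrite("pics/cl2.png",o[:,:,::-1])
E
```

```text
clock 17.75 tcp [462.81 323.57 216.04] F [-0.32  0.46  0.02] w 90.86751880199317
tool axes (cols)
 [[ 0.01  1.    0.1 ]
 [ 0.01  0.09 -1.  ]
 [-1.    0.01 -0.01]]
shift mm [196.8   16.1   -0.57] rot deg [ 0.35 -0.49 -0.81]
[ 0.63582715 -0.00106767] (128.41493225097656, 110.56649780273438) 84.64250183105469
disc fit [0.64182837 0.00482604] 0.05934989266858925
```

View pics/cl2.png

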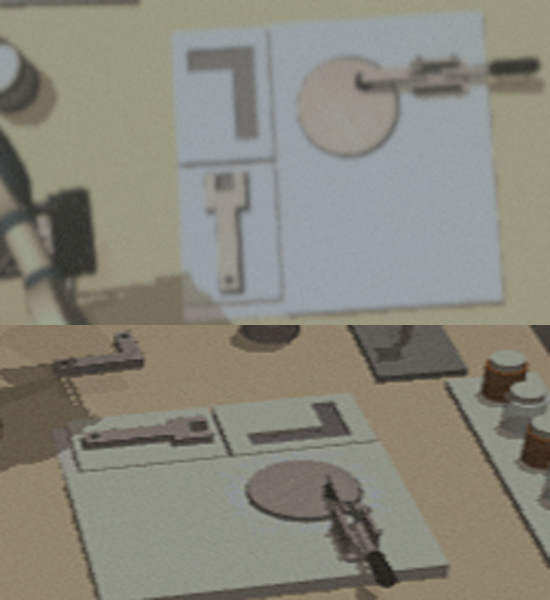

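Clamp is locked with its pad on the disc, and the disc is flat in the round cavity. The bracket at (188,262) is the only part left.

Request:
apply_moves(increments=[20,6,0,0,0,-0.4,35,6,0,0,0,-0.4,35,3,0,0,0,0,35,0,0,0,0,0,35,0,0,0,0,0,20,0,0,0,0,0,5,0,0,0,0,0,0,0,0,0,0,0])

```text
clock: 18.75
tcp_pos: [0.4838, 0.3157, 0.0278]
tcp_rot: [0.482, 0.521, -0.476, 0.519]
contact_force: [0.5, 0.0, 0.4]
gripper_width: 0.0911
```

```bash
python3 go.py 481.4 327.6 19.5 5.1
```

```text
clock 18.75 tcp [483.79 315.66  27.78] F [0.52 0.01 0.37] w 91.0890182513318
tool axes (cols)
 [[ 0.    1.    0.08]
 [ 0.01  0.08 -1.  ]
 [-1.    0.   -0.01]]
shift mm [  8.38  -1.44 -12.02] rot deg [-0.42 -0.5  -0.24]
```

Correcting position, then descending with the close started.

Request:
apply_moves(increments=[2,-1,-9,-0.4,-0.5,0,3,0,-3,0,0,0,2,0,0,0,0,0,0,0,0,0,0,0])

```text
clock: 19.15
tcp_pos: [0.4838, 0.3293, 0.0241]
tcp_rot: [0.48, 0.52, -0.475, 0.524]
contact_force: [-0.3, 0.1, -0.0]
gripper_width: 0.0911
```

```bash
python3 go.py 481.4 327.6 19 5.1
```

```text
clock 19.15 tcp [483.77 329.27  24.14] F [-0.34  0.15 -0.02] w 91.07132461720158
tool axes (cols)
 [[ 0.01  1.    0.09]
 [ 0.    0.09 -1.  ]
 [-1.    0.01 -0.  ]]
shift mm [ 5.11 -2.56  1.46] rot deg [-0.02 -0.07 -0.53]
```

Request:
apply_moves(increments=[2,-2,1,0,0,0,2,0,0.5,0,0,0,1,0,0,0,0,0,0,0,0,0,0,0,0,0,0,0,0,0,0,0,0,0,0,0], hand=1, newtons=40)

```text
clock: 19.75
tcp_pos: [0.482, 0.3274, 0.0194]
tcp_rot: [0.48, 0.52, -0.474, 0.524]
contact_force: [-0.1, -0.4, 0.9]
gripper_width: 0.0462
```

```bash
python3 go.py 481.4 327.6 19 5.1
```

```text
clock 19.75 tcp [481.98 327.44  19.45] F [-0.08 -0.44  0.85] w 46.180798661325994
tool axes (cols)
 [[ 0.01  1.    0.09]
 [ 0.    0.09 -1.  ]
 [-1.    0.01 -0.  ]]
shift mm [ 0.44 -0.57 -0.21] rot deg [-0.02 -0.09 -0.58]
```

Request:
apply_moves(increments=[0.5,-0.5,0,0,0,0,0,0,0,0,0,0,0.3,0,0,0,0,0,0,0,0,0,0,0,0,0,0,0,0,0])

```text
clock: 20.25
tcp_pos: [0.4816, 0.3274, 0.0186]
tcp_rot: [0.48, 0.52, -0.474, 0.524]
contact_force: [1.4, 0.1, -0.1]
gripper_width: 0.0196
```

```bash
python3 go.py 481.4 327.6 19 5.1
```

```text
clock 20.25 tcp [481.55 327.42  18.59] F [ 1.38  0.08 -0.13] w 19.62818052848732
tool axes (cols)
 [[ 0.01  1.    0.09]
 [ 0.    0.09 -1.  ]
 [-1.    0.01 -0.  ]]
shift mm [-0.41 -0.13 -0.2 ] rot deg [-0.03 -0.1  -0.59]
```

Request:
apply_moves(increments=[-8,0,0,0,0,0,-20,0,0,0,0,0,-30,0,0,0,0,0,-30,0,0,0,0,0,-10,0,20,1.6,0,0,0,5,30,1.6,0,0,0,15,30,0,0,0,0,25,30,0,0,0,0,30,30,0,0,0,0,30,25,0,0,0,0,30,20,0,0,0,0,30,10,0,0,0,0,20,0,0,0,0,0,0,0,0,0,0])

```text
clock: 21.65
tcp_pos: [0.679, 0.1298, 0.1297]
tcp_rot: [0.496, 0.505, -0.488, 0.51]
contact_force: [-0.5, 0.2, -1.5]
gripper_width: 0.0195
```

```bash
python3 go.py 665.5 121.9 31 1.9
```

```text
clock 21.65 tcp [679.04 129.76 129.74] F [-0.54  0.19 -1.54] w 19.540916372397643
tool axes (cols)
 [[ 0.01  1.    0.03]
 [ 0.    0.03 -1.  ]
 [-1.    0.01 -0.  ]]
shift mm [ 98.55 -14.99   7.62] rot deg [-0.07 -0.11 -0.7 ]
```

Request:
apply_moves(increments=[10,-8,4,0,0,-0.7,20,-6,3,0,0,0,25,-1,0,0,0,0,20,0,0,0,0,0,6,0,0,0,0,0,0,0,0,0,0,0])

```text
clock: 22.25
tcp_pos: [0.6555, 0.1222, 0.0453]
tcp_rot: [0.49, 0.511, -0.493, 0.506]
contact_force: [-0.9, -0.1, -1.5]
gripper_width: 0.0197
```

```bash
python3 go.py 665.5 121.9 31 1.9
```

```text
clock 22.25 tcp [655.53 122.22  45.33] F [-0.89 -0.05 -1.46] w 19.661096999720467
tool axes (cols)
 [[-0.01  1.    0.03]
 [ 0.    0.03 -1.  ]
 [-1.   -0.01 -0.  ]]
shift mm [14.25 10.06  0.68] rot deg [ 0.04 -0.1   0.46]
```

Request:
apply_moves(increments=[1,7,0.5,0,0,0.4,1,3,0,0,0,0,2,0,0,0,0,0,0,0,0,0,0,0])

```text
clock: 22.65
tcp_pos: [0.6671, 0.1224, 0.0439]
tcp_rot: [0.492, 0.508, -0.49, 0.509]
contact_force: [0.1, 0.4, -2.2]
gripper_width: 0.0198
```

```bash
python3 go.py 665.5 121.9 31 1.9
```

```text
clock 22.65 tcp [667.09 122.43  43.86] F [ 0.14  0.45 -2.18] w 19.814135342392884
tool axes (cols)
 [[ 0.    1.    0.03]
 [ 0.    0.03 -1.  ]
 [-1.    0.   -0.  ]]
shift mm [12.86 -1.64  0.5 ] rot deg [ 0.07 -0.11 -0.15]
```

Request:
apply_moves(increments=[3,-1.5,0.5,0,0,0,3,0,0,0,0,0,2,0,0,0,0,0,1,0,0,0,0,0])

```text
clock: 23.05
tcp_pos: [0.6658, 0.1218, 0.0348]
tcp_rot: [0.493, 0.508, -0.49, 0.509]
contact_force: [-1.1, 0.0, -1.1]
gripper_width: 0.0191
```

```bash
python3 go.py 665.5 121.9 31 1.9
```

```text
clock 23.05 tcp [665.79 121.84  34.85] F [-1.11  0.03 -1.07] w 19.13954286105529
tool axes (cols)
 [[ 0.    1.    0.03]
 [ 0.    0.03 -1.  ]
 [-1.    0.   -0.  ]]
shift mm [ 3.85 -0.3  -0.06] rot deg [ 0.07 -0.11 -0.21]
```

Bottom at about 16 mm, already inside the cavity with no contact. Finishing.

Request:
apply_moves(increments=[2,0,0,0,0,0,1,0,0,0,0,0,0.5,0,0,0,0,0])

```text
clock: 23.35
tcp_pos: [0.6656, 0.1218, 0.0308]
tcp_rot: [0.493, 0.508, -0.49, 0.509]
contact_force: [-0.8, 0.0, 1.5]
gripper_width: 0.0198
```

```bash
python3 go.py 665.5 121.9 31 1.9
```

```text
clock 23.35 tcp [665.63 121.84  30.77] F [-0.79  0.05  1.49] w 19.800982928192315
tool axes (cols)
 [[ 0.    1.    0.03]
 [ 0.    0.03 -1.  ]
 [-1.    0.   -0.  ]]
shift mm [-0.23 -0.13 -0.07] rot deg [ 0.07 -0.11 -0.18]
```

Request:
apply_moves(increments=[-0.5,0,0,0,0,0,0,0,0,0,0,0,0,0,0,0,0,0,-5,0,0,0,0,0,-25,0,0,0,0,0,-40,0,0,0,0,0,-40,0,0,0,0,0,-40,0,0,0,0,0,-20,-20,-20,0,0,0,0,-30,-30,0,0,0,0,-30,-35,0,0,0,0,-30,-35,0,0,0,0,-30,-35,0,0,0,0,-30,-30,0,0,0,0,-20,-20,0,0,0,0,0,0,0,0,0], hand=-0.2)

```text
clock: 24.95
tcp_pos: [0.4626, 0.3259, 0.2144]
tcp_rot: [0.496, 0.506, -0.488, 0.509]
contact_force: [-1.0, -0.2, -0.1]
gripper_width: 0.0546
```

Run:
```python
from meas import *
c=grab()
g=lambda a:a.mean(-1)
for n,box,z in(("brk",(243,172,276,220),.03),("spn",(248,226,276,280),.03)):
    p=onz(c,region(c,box,lambda a:RB(a)-1),z); r=rect(p); print(n,r[0],r[1],r[2])
s=grab("side",1)
a=c["image"][160:290,170:390]; b=s["image"][170:290,270:450]
o=np.vstack([cv2.resize(a,(550,325),interpolation=cv2.INTER_CUBIC),cv2.resize(b,(550,275),interpolation=cv2.INTER_CUBIC)]); cv2.imwrite("pics/fin.png",o[:,:,::-1])
cv2.imwrite("pics/fullend.png",c["image"][:,:,::-1])
# bystanders: change against the first image
d=np.abs(c["f"]-np.load("top0.npy").astype(np.float32)).mean(-1)
for n,(u,v) in dict(beaker_r=(523,258),dish=(457,183),beaker_l=(170,190),bottle=(115,267),jar_l=(188,337),stopper=(245,314)).items(): print(n,d[v-14:v+15,u-14:u+15].mean().round(1))
```

```text
brk [0.65629614 0.14706787] (103.00341796875, 73.78085327148438) 1.8587939739227295
spn [0.49937018 0.14269025] (130.96136474609375, 45.818058013916016) 0.6183145642280579
beaker_r 2.0
dish 1.9
beaker_l 2.8
bottle 21.8
jar_l 24.4
stopper 17.9
```

View pics/fin.png

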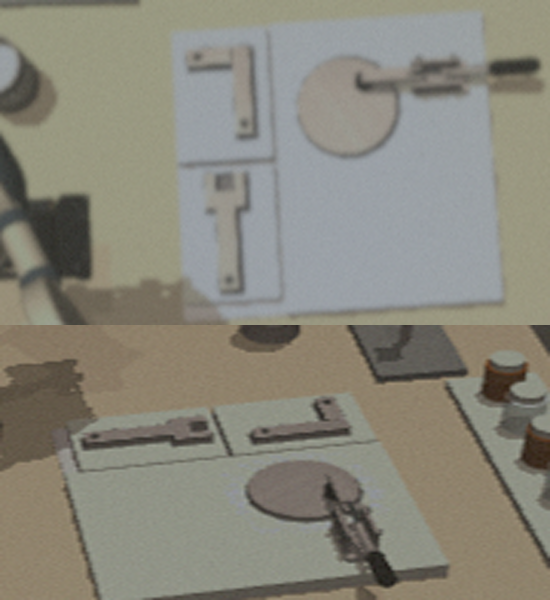

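Run:
```python
from meas import *
c=grab()
k=region(c,(284,178,336,226),lambda a:RB(a)-2); p=onz(c,k,.026)
b=np.degrees(np.arctan2(p[:,1]-.007,p[:,0]-.6377)); q=p[(b>0)|(b<-110)]
for i in range(4):
    A=np.c_[2*q,np.ones(len(q))]; t=np.linalg.lstsq(A,(q**2).sum(1),rcond=None)[0]; r=np.sqrt(t[2]+t[0]**2+t[1]**2)
    e=np.abs(np.hypot(*(q-t[:2]).T)-r); print(t[:2],r,len(q),e.max()); q=q[e<max(.001,2*e.std())]
# handle tip: dark grip
f=cv2.resize(c["f"][172:200,340:400],None,fx=4,fy=4); m=(f.mean(-1)<70).astype(np.uint8); y,x=np.nonzero(m); print("grip px cols",x.min()/4+340,x.max()/4+340,"->",onz(c,[[x.max()/4+340,y[x.argmax()]/4+172]],.057))
```

```text
[0.6364918  0.00749509] 0.05534309340567479 476 0.0008529942699399412
[0.6364918  0.00749509] 0.05534309340567479 476 0.0008529942699399412
[0.6364918  0.00749509] 0.05534309340567479 476 0.0008529942699399412
[0.6364918  0.00749509] 0.05534309340567479 476 0.0008529942699399412
grip px cols 366.5 384.5 -> [[ 0.66948454 -0.19978205]]
```

```bash
python3 -c "
from plant import workorder,status
print(workorder.job_done(), status.get_state()['clock'])"
```

```text
the job is handed in; nothing more can be done
the job is handed in; nothing more can be done
```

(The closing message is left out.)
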